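# Make up two fitting kits

### The job

Make up the two kits from the brass fittings standing on the bench: the two-pocket tray gets one elbow and the flanged spigot; the three-pocket tray gets the other elbow, the tee and the large hexagonal coupling. Put one fitting in each pocket, any pocket of the right tray and any way round, standing upright on the pocket's floor; set each one down rather than dropping it. The small hexagonal coupling belongs to neither kit: leave it standing where it is.

Things in the scene. Friction and masses are not known exactly. Their poses are not given: they have to be found in the camera images.
- elbow_a: one of two identical brass elbows, upright, 50 mm high. Origin: centre of underside, z up. Hex foot nut 34 mm across flats (39 corners), 14 mm high; above it a round leg 24 mm in diameter to the top, on the origin's axis; one level branch to its own +x, axis 38 mm up, 19 mm diameter (23 at the end collar), ending 30 mm from the axis. Pinch the leg along its own y. About 0.2 kg.
- elbow_b: one of two identical brass elbows, upright, 50 mm high. Origin: centre of underside, z up. Hex foot nut 34 mm across flats (39 corners), 14 mm high; above it a round leg 24 mm in diameter to the top, on the origin's axis; one level branch to its own +x, axis 38 mm up, 19 mm diameter (23 at the end collar), ending 30 mm from the axis. Pinch the leg along its own y. About 0.2 kg.
- tee: brass tee, upright, 50 mm high. Origin: centre of underside, z up. Hex foot nut 34 mm across flats (39 corners), 14 mm high; above it a round leg 24 mm in diameter to the top, on the origin's axis; two level branches, along its own +x and -x, axis 38 mm up, 19 mm diameter (23 at the end collars), each ending 30 mm from the axis. Pinch the leg along its own y. About 0.23 kg.
- spigot: brass flanged spigot standing upright, 46 mm high: round flange of 44 mm diameter, 8 mm thick at the bottom, and above it a round hub of 26 mm diameter up to the top. Origin: centre of its underside; z up. Pinch the hub. About 0.21 kg.
- coupling: large brass coupling: upright hexagonal prism 38 mm across flats (44 over corners), 50 mm high, with a dark round bore seen in its top (look only). Origin: centre of its underside; z up; two of its flats face its own +x and -x, the others every 60 degrees. About 0.28 kg.
- small_coupling: small brass coupling, the spare that stays: upright hexagonal prism 24 mm across flats, 40 mm high, dark bore in its top. Origin: centre of its underside; z up.
- tray_two: shallow grey kit tray with black pocket floors, fixed to the bench; origin: centre of underside, z up. Long side along its own y: two pockets side by side, centred at y = -36 and +36 mm. Pockets 64 (x) by 66 mm (y) inside, floor 4 mm above the bench; walls and dividers 6 mm thick, tops 14 mm above the bench. Outside 76 x 150 mm.
- tray_three: shallow grey kit tray with black pocket floors, fixed to the bench; origin: centre of underside, z up. Long side along its own y: three pockets in a row, centred at y = -72, 0 and +72 mm. Pockets 64 (x) by 66 mm (y) inside, floor 4 mm above the bench; walls and dividers 6 mm thick, tops 14 mm above the bench. Outside 76 x 222 mm.
Things that resemble listed ones, but are neither listed nor needed, are in the scene too. Leave any green look-alike of the elbow_b alone. Leave any blue look-alike of the tee alone.

How it is judged (in metres and radians):
At the end, for the whole second after the job is handed in: Two-pocket tray: spigot and one elbow; three-pocket tray: other elbow, tee, large coupling; one per pocket, origin within 32 mm (tray x) and 33 mm (tray y) of the pocket centre, 1 to 7.5 mm above the bench, upright within 0.12 rad, slower than 0.02 m/s (x of spigot in the frame of tray_two between -0.032 and 0.032 m and y of spigot in the frame of tray_two between -0.072 and 0.072 m and x of tee in the frame of tray_three between -0.032 and 0.032 m and y of tee in the frame of tray_three between -0.108 and 0.108 m and x of coupling in the frame of tray_three between -0.032 and 0.032 m and y of coupling in the frame of tray_three between -0.108 and 0.108 m and (((x of elbow_a in the frame of tray_two between -0.032 and 0.032 m and y of elbow_a in the frame of tray_two between -0.072 and 0.072 m) and (x of elbow_b in the frame of tray_three between -0.032 and 0.032 m and y of elbow_b in the frame of tray_three between -0.108 and 0.108 m)) or ((x of elbow_b in the frame of tray_two between -0.032 and 0.032 m and y of elbow_b in the frame of tray_two between -0.072 and 0.072 m) and (x of elbow_a in the frame of tray_three between -0.032 and 0.032 m and y of elbow_a in the frame of tray_three between -0.108 and 0.108 m))) and ((x of spigot in the frame of tray_two between -0.032 and 0.032 m and y of spigot in the frame of tray_two between -0.069 and -0.003 m) or (x of elbow_a in the frame of tray_two between -0.032 and 0.032 m and y of elbow_a in the frame of tray_two between -0.069 and -0.003 m) or (x of elbow_b in the frame of tray_two between -0.032 and 0.032 m and y of elbow_b in the frame of tray_two between -0.069 and -0.003 m)) and ((x of spigot in the frame of tray_two between -0.032 and 0.032 m and y of spigot in the frame of tray_two between 0.003 and 0.069 m) or (x of elbow_a in the frame of tray_two between -0.032 and 0.032 m and y of elbow_a in the frame of tray_two between 0.003 and 0.069 m) or (x of elbow_b in the frame of tray_two between -0.032 and 0.032 m and y of elbow_b in the frame of tray_two between 0.003 and 0.069 m)) and ((x of tee in the frame of tray_three between -0.032 and 0.032 m and y of tee in the frame of tray_three between -0.105 and -0.039 m) or (x of coupling in the frame of tray_three between -0.032 and 0.032 m and y of coupling in the frame of tray_three between -0.105 and -0.039 m) or (x of elbow_a in the frame of tray_three between -0.032 and 0.032 m and y of elbow_a in the frame of tray_three between -0.105 and -0.039 m) or (x of elbow_b in the frame of tray_three between -0.032 and 0.032 m and y of elbow_b in the frame of tray_three between -0.105 and -0.039 m)) and ((x of tee in the frame of tray_three between -0.032 and 0.032 m and y of tee in the frame of tray_three between -0.033 and 0.033 m) or (x of coupling in the frame of tray_three between -0.032 and 0.032 m and y of coupling in the frame of tray_three between -0.033 and 0.033 m) or (x of elbow_a in the frame of tray_three between -0.032 and 0.032 m and y of elbow_a in the frame of tray_three between -0.033 and 0.033 m) or (x of elbow_b in the frame of tray_three between -0.032 and 0.032 m and y of elbow_b in the frame of tray_three between -0.033 and 0.033 m)) and ((x of tee in the frame of tray_three between -0.032 and 0.032 m and y of tee in the frame of tray_three between 0.039 and 0.105 m) or (x of coupling in the frame of tray_three between -0.032 and 0.032 m and y of coupling in the frame of tray_three between 0.039 and 0.105 m) or (x of elbow_a in the frame of tray_three between -0.032 and 0.032 m and y of elbow_a in the frame of tray_three between 0.039 and 0.105 m) or (x of elbow_b in the frame of tray_three between -0.032 and 0.032 m and y of elbow_b in the frame of tray_three between 0.039 and 0.105 m)) and height (world z) of elbow_a between 0.001 and 0.0075 m and angle between each of elbow_a, elbow_b, tee, spigot, coupling's own z axis and vertical below 0.12 rad and linear speed of each of elbow_a, elbow_b, tee, spigot, coupling below 0.02 m/s and height (world z) of elbow_b between 0.001 and 0.0075 m and height (world z) of tee between 0.001 and 0.0075 m and height (world z) of spigot between 0.001 and 0.0075 m and height (world z) of coupling between 0.001 and 0.0075 m); the robot touches nothing.
It fails at once if the small coupling is moved more than 20 mm or tipped over (distance of small_coupling from where it was at the start of the episode above 0.02 m or angle between small_coupling's own z axis and vertical above 0.4 rad).
It fails at once if a fitting is dropped or thrown: it moves faster than 0.8 m/s (a fall of about 33 mm) without touching the fingers ((linear speed of elbow_a above 0.8 m/s and contact force between elbow_a and the fingers below 0.05 N) or (linear speed of elbow_b above 0.8 m/s and contact force between elbow_b and the fingers below 0.05 N) or (linear speed of tee above 0.8 m/s and contact force between tee and the fingers below 0.05 N) or (linear speed of spigot above 0.8 m/s and contact force between spigot and the fingers below 0.05 N) or (linear speed of coupling above 0.8 m/s and contact force between coupling and the fingers below 0.05 N)).
It also fails if it takes over 115 s, if anything falls off the work surface, if the arm or the gripper's body presses on something with over 40 N, if the wrist force passes 120 N, or if a joint passes its speed limit or range.

### The arm

A 7-joint arm with a two-finger parallel gripper is mounted at the origin on the work surface. World frame = base frame: x ahead of the robot, y to its left, z up, the work surface at z = 0. Lengths are in mm, angles in rad, forces in N, time in s.
With the tool pointing down it reaches from about 400 to 925 mm from the base axis. Payload 5.6 kg.
Tool frame: the origin (TCP) lies at the very end of the fingers, on their centre line; the grasp point (between the pads) lies 19 mm behind it; z points along the fingers, y is the direction in which the jaws open and shut (so a half turn about z gives the same grasp; the last joint's range is limited). The gripper opens to 85 mm and grips with 20 to 120 N. Pads are 22 mm wide; open, the fingers measure 114 mm over their backs; the gripper's body (76 mm by 85 mm) begins 54 mm behind the grasp point. The pads swing forward as they close: fully open they stand 13 mm farther back than shut.
Start: joints at [1.304, 0.468, -0.012, 1.603, 0.006, 1.071, -0.056], TCP at [144.216, -633.806, 231.29] pointing down, gripper open.
Joint ranges: [-2.53, 2.53], [-0.31, 2.02], [-1.57, 1.55], [0.28, 2.44], [-1.29, 4.43], [0.15, 1.84], [-2.92, 2.92]. Speed limits (rad/s): [2.57, 2.57, 3.14, 3.14, 3.14, 3.14, 3.14].

### API

Orientations are given as a 3x3 rotation matrix whose columns are the frame's x, y, z axes.
In Python, from bench import ctrl gives the robot as it stands. Calls block until the motion is done:
- ctrl.move_to(position, orientation): joint-space move of the TCP to a pose.
- ctrl.move_straight(position, rate=150, orientation=None): straight line of the TCP; orientation=None keeps the orientation; rate is the mean speed in mm/s.
- ctrl.movej(angles): joint-space move.
- ctrl.command_gripper(opening, grasp_force=None): finger opening in mm; grasp_force is the grip in N (None keeps the last); returns when the fingers have stopped.
- ctrl.wait(seconds).
- ctrl.ik(position, orientation): joint angles nearest the present ones, or None.
- ctrl.get_image(name): name is "side" or "top"; returns a dict with "pixels" (384x512x3 uint8, red, green, blue), "depth" (384x512 float32, mm along the optical axis (not along the pixel's ray), 0 where there is no reading), "fx", "fy", "cx", "cy" (pixels), "R" (3x3) and "t" (3): a world point X has camera coordinates R X + t. Camera axes: x right, y down, z forward; pixel columns grow to the right and rows downward; lengths in mm; the calibration is good to about 2 mm. A picture is of the moment at which its call begins.
A pose or a line that the arm cannot do raises ctrl.PlanningError and nothing moves.
- ctrl.close_job(): hands the job in, once; it reports no verdict.
Readings, each from a call of its own:
- ctrl.get_time(): time.
- ctrl.get_qpos(): joint angles.
- ctrl.get_qvel(): joint speeds.
- ctrl.get_joint_efforts(): joint torques, N m.
- ctrl.get_position(): TCP position.
- ctrl.get_orientation(): TCP orientation.
- ctrl.get_wrist_force(): force on the tool from outside, world axes, zero at the start.
- ctrl.get_moment(): the same for the moment, N m.
- ctrl.get_gripper_width(): finger opening in mm.
Only numpy, scipy, OpenCV 4.12 (cv2) and the standard library are available. Lean on these libraries where they do the work, as an engineer would, in place of code of your own. Each camera call takes 0.05 s, during which the arm holds its last target. There are 200 camera calls.

## Working session

There is one attempt and no reset: what is moved stays moved. The work goes in short steps, each a Python script; the robot and the scene stay as the last script left them, time stands still between calls to the robot, and variables do not carry over. Pictures are saved under pics/ and viewed, about 12 in all and at most 16, crops included, and the job is handed in when it is done.

```bash
mkdir -p pics
python3 - <<'E'
from bench import ctrl
import cv2,numpy as np
for n in("top","side"):
    im=ctrl.get_image(n); cv2.imwrite(f"pics/{n}0.png",cv2.resize(im["pixels"][:,:,::-1],None,fx=1.5,fy=1.5,interpolation=cv2.INTER_CUBIC))
    np.savez(f"{n}0.npz",**im)
    print(n,im["fx"],im["cx"],im["cy"],np.round(-im["R"].T@im["t"]),np.round(im["R"],3).tolist(), (im["depth"]>0).mean())
print(ctrl.get_orientation(),ctrl.get_time())
E
```

```text
top 365.1396356425134 250.39480578861233 191.5251501561652 [ 373.   12. 1016.] [[-0.015, -1.0, -0.004], [-0.989, 0.015, -0.15], [0.15, 0.001, -0.989]] 0.9960123697916666
side 438.1007684937807 252.6776555232603 186.11163090114172 [ 331. -703.  658.] [[0.963, -0.268, 0.01], [-0.164, -0.62, -0.767], [0.212, 0.737, -0.641]] 0.995849609375
[[ 9.75082779e-01  2.21840858e-01 -4.54789635e-04]
 [ 2.21841305e-01 -9.75081499e-01  1.58267384e-03]
 [-9.23552363e-05 -1.64412913e-03 -9.99998644e-01]] 0.1
```

View pics/top0.png

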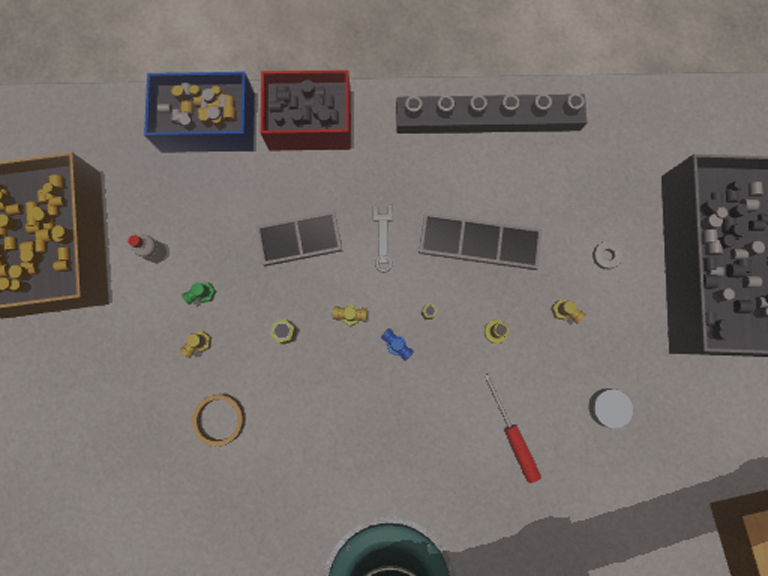

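View pics/side0.png

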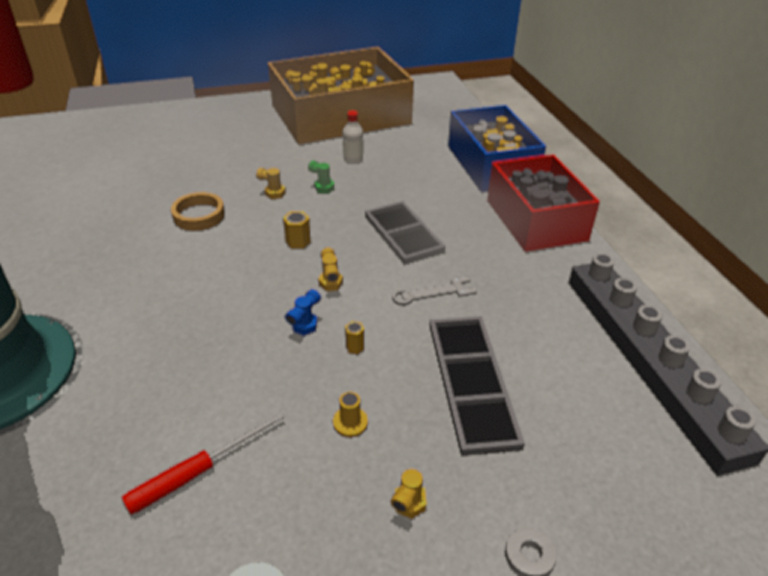

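Top view (1.5x): elbows at (195,343) and (568,311), coupling (283,331), tee (350,315), spare (429,311), spigot (497,331), trays at (300,238) and (480,242). The green and blue look-alikes are at (198,293) and (398,345). The side view agrees.

```bash
cat > meas.py <<'E'
import cv2,numpy as np
def cloud(im):
    d=im["depth"]; v,u=np.mgrid[:384,:512]
    P=np.stack([(u-im["cx"])/im["fx"]*d,(v-im["cy"])/im["fy"]*d,d],-1)
    return (P-im["t"])@im["R"]
def box(X):
    (c,s,a)=cv2.minAreaRect((X[:,:2]).astype(np.float32)); return np.round(c,1),np.round(s,1),round(a,1)
def brass(im):
    h=cv2.cvtColor(im["pixels"],cv2.COLOR_RGB2HSV)
    return (h[...,0]>15)&(h[...,0]<33)&(h[...,1]>110)
E
python3 - <<'E'
from meas import *
C={}
for n in("top","side"):
    im=dict(np.load(n+"0.npz")); W=cloud(im); C[n]=W
    m=(brass(im)|(cv2.dilate(brass(im).astype(np.uint8),np.ones((5,5)))>0)&(W[...,2]>15))&(W[...,0]>350)&(W[...,0]<720)&(abs(W[...,1])<480)&(W[...,2]>5)&(W[...,2]<70)
    k,l,st,c=cv2.connectedComponentsWithStats(m.astype(np.uint8))
    for i in range(1,k):
        if st[i,4]<25: continue
        X=W[l==i]; U=X[X[:,2]>30]; T=X[X[:,2]>np.percentile(X[:,2],98)-4]
        print(n,"pix",c[i].round(),st[i,4],"mean",X.mean(0).round(1),"zmax",X[:,2].max().round(1),"U",box(U) if len(U)>3 else"","T",T.mean(0).round(1),len(T))
    h=cv2.cvtColor(im["pixels"],cv2.COLOR_RGB2HSV)
    print("bench z",np.median(W[(abs(W[...,0]-480)<60)&(abs(W[...,1])<300)][:,2]).round(1))
    # trays: raised 2..20mm, within window
    m=(W[...,2]>8.5)&(W[...,2]<22)&(h[...,1]<60)&(W[...,0]>570)&(W[...,0]<730)&(abs(W[...,1])<330)
    k,l,st,c=cv2.connectedComponentsWithStats(m.astype(np.uint8))
    for i in range(1,k):
        if st[i,4]>100: print(n,"tray",c[i].round(),st[i,4],box(W[l==i]),np.median(W[l==i][:,2]).round(1))
    # dark floors
    m=(h[...,2]<75)&(W[...,0]>560)&(W[...,0]<740)&(abs(W[...,1])<330)&(W[...,2]<20)
    k,l,st,c=cv2.connectedComponentsWithStats(m.astype(np.uint8))
    for i in range(1,k):
        if st[i,4]>100: print(n,"floor",c[i].round(),st[i,4],box(W[l==i]),np.median(W[l==i][:,2]).round(1))
E
```

```text
top pix [379. 207.] 203 mean [ 473.5 -331.    37.9] zmax 54.2 U (array([ 473.1, -336.6]), array([41.6, 22.6]), 46.6) T [ 476.3 -333.    50.8] 60
top pix [233. 209.] 208 mean [473.6  60.5  42.8] zmax 54.1 U (array([475. ,  60.1]), array([59.3, 23.3]), 86.8) T [474.5  58.2  50.2] 75
top pix [285. 210.] 34 mean [470.3 -79.9  36.2] zmax 44.9 U (array([470.2, -81.7]), array([21.3,  8.2]), 86.6) T [471.2 -80.7  42.2] 13
top pix [189. 221.] 166 mean [443.9 177.1  46.7] zmax 56.7 U (array([445.3, 179.1]), array([42.7, 36.6]), 45.3) T [444.7 179.6  51.2] 91
top pix [330. 221.] 177 mean [ 439.5 -202.3   26.1] zmax 49.8 U (array([ 441.3, -206.5]), array([24. , 24.5]), 0.9) T [ 441.  -206.2   47.2] 58
top pix [130. 229.] 209 mean [425.3 336.2  36.4] zmax 53.4 U (array([424. , 342.1]), array([23.4, 41.5]), 53.1) T [426.8 339.7  49.9] 67
bench z 0.4
top tray [199. 158.] 418 (array([621.9, 157. ]), array([ 77.5, 150.3]), 10.3) 13.9
top tray [317. 158.] 546 (array([ 611.5, -184.3]), array([222.7,  77.4]), 80.9) 14.0
top floor [297. 151.] 230 (array([ 632.2, -115.6]), array([63.6, 47.2]), 80.7) 4.0
t
[... 1154 characters left out ...]
-333.6   49.3] 188
bench z -0.5
side tray [270. 154.] 443 (array([619.3, 158.5]), array([ 79.1, 154.2]), 10.9) 12.4
side tray [318. 253.] 994 (array([ 608.6, -181.5]), array([226.2,  76.9]), 81.0) 12.9
side floor [262. 145.] 275 (array([615.3, 204.5]), array([58.4, 55.9]), 9.7) 3.3
side floor [270. 161.] 136 (array([622.9, 132.8]), array([41.7, 52.1]), 12.8) 3.1
side floor [307. 225.] 639 (array([ 623.2, -107.2]), array([62.1, 61.1]), 80.2) 3.5
side floor [315. 251.] 774 (array([ 611.5, -178.5]), array([62.7, 61.6]), 81.2) 3.6
side floor [324. 280.] 947 (array([ 600.1, -249.1]), array([60.6, 61.8]), 81.3) 3.6
side floor [329. 300.] 128 (array([ 593.6, -291.7]), array([ 3.7, 67.6]), 80.8) 7.6
```

```bash
cat > pp.py <<'E'
from bench import ctrl
import numpy as np
TWO=(np.array([620.6,157.7]),10.6); THREE=(np.array([610.,-183.]),-9.0)
def pocket(tray,y):
    c,a=tray; r=np.radians(a); return c+y*np.array([-np.sin(r),np.cos(r)])
def ori(deg):
    r=np.radians(deg); y=np.array([np.cos(r),np.sin(r),0]); z=np.array([0,0,-1.]); return np.stack([np.cross(y,z),y,z],1)
def go(xy,z,deg):
    """joint move above xy; jaws along deg, whichever half turn is nearer"""
    best=None; q0=np.array(ctrl.get_qpos())
    for d in(deg,deg+180):
        q=ctrl.ik([*xy,z],ori(d))
        if q is not None:
            e=np.abs(np.array(q)-q0).max()
            if best is None or e<best[0]: best=(e,d)
    ctrl.move_to([*xy,z],ori(best[1])); return best[1]
def pick(xy,deg,zt,opening=60,force=60,hi=120):
    xy=np.asarray(xy,float); ctrl.command_gripper(opening)
    go(xy,hi,deg); ctrl.move_straight([*xy,zt],rate=120)
    ctrl.command_gripper(0,force); w=ctrl.get_gripper_width()
    ctrl.move_straight([*xy,hi],rate=150)
    print("grip",round(w,1),round(ctrl.get_gripper_width(),1),"F",np.round(ctrl.get_wrist_force(),1),"t",ctrl.get_time())
def place(tray,y,zt,deg,opening=45,hi=130):
    p=pocket(tray,y); go(p,hi,deg)
    ctrl.move_straight([*p,zt+14],rate=150); ctrl.move_straight([*p,zt+4.5],rate=30)
    F=ctrl.get_wrist_force()
    ctrl.command_gripper(opening); ctrl.move_straight([*p,hi],rate=150)
    print("placed",p.round(),"F",np.round(F,1),"t",ctrl.get_time())
E
python3 - <<'E'
from pp import *
pick((429.6,336.7),52,19)
E
```

```text
grip 22.7 22.3 F [-0.7 -1.2 -1.5] t 6.2583
```

```bash
cat >> pp.py <<'E'
def snap(cam,name,xyz,half=60):
    import cv2
    im=ctrl.get_image(cam); p=im["R"]@np.array(xyz,float)+im["t"]; u=int(im["fx"]*p[0]/p[2]+im["cx"]); v=int(im["fy"]*p[1]/p[2]+im["cy"])
    a,b=max(0,v-half),max(0,u-half); c=im["pixels"][a:v+half,b:u+half,::-1]
    cv2.imwrite(f"pics/{name}.png",cv2.resize(c,None,fx=4.5,fy=4.5,interpolation=cv2.INTER_CUBIC)); print(name,"crop origin",b,a)
E
python3 -c "
from pp import *
snap('side','e2grip',ctrl.get_position())"
```

```text
e2grip crop origin 119 30
```

View pics/e2grip.png

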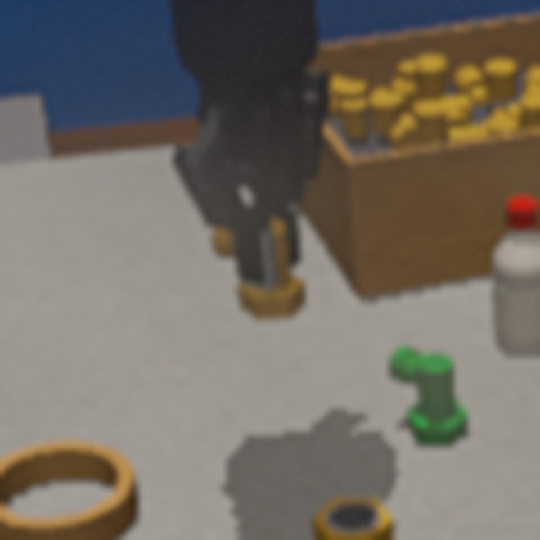

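The elbow is held upright, with its nut at crop (272,300) and the fingertips just above the nut. I'll place it.

Run:
```python
from pp import *
place(TWO,36,19,10.6)
pick((440,-206.6),0,17)
place(TWO,-36,17,10.6)
snap('side','two',[620,158,30])
```

```text
placed [614. 193.] F [ 0.4 -1.1  1.1] t 9.7167
grip 24.5 24.5 F [-0.5  0.4 -2.4] t 13.8667
placed [627. 122.] F [ 0.2 -0.7  1.8] t 17.7583
two crop origin 209 86
```

View pics/two.png

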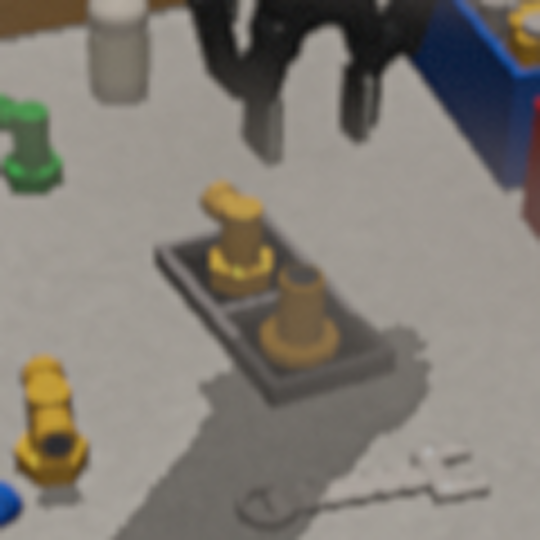

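Both fittings stand upright in their own pockets: elbow foot at crop (240,270), spigot flange at (300,340). Next is the three-pocket tray.

Run:
```python
from pp import *
pick((477.5,-330.5),136,19); place(THREE,-72,19,-9)
pick((473.0,60.6),-4,19); place(THREE,0,19,-9)
pick((443.3,179.9),16,19,opening=64); place(THREE,72,19,-9,opening=54)
go((520,-20),250,0)
snap('side','three',[610,-183,30]); snap('top','all',[560,-10,20],150)
```

```text
grip 22.2 22.3 F [ 0.   0.2 -2.7] t 22.0917
placed [ 599. -254.] F [-0.3  0.2  2.1] t 25.1917
grip 22.2 22.3 F [-0.2 -0.3 -2.3] t 29.0167
placed [ 610. -183.] F [-0.4 -1.2  0.7] t 32.575
grip 36.9 37.3 F [-0.3 -0.4 -2.2] t 36.55
placed [ 621. -112.] F [-0.5 -1.   1. ] t 40.275
three crop origin 256 184
all crop origin 108 28
```

View pics/three.png

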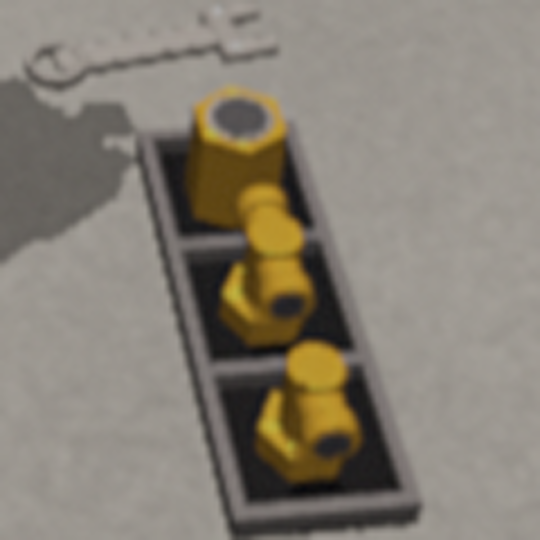

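All three stand upright in their own pockets (coupling (238,160), tee (268,290), elbow (310,420)). I'll run one numeric check of positions, heights and the spare before handing in.

Run:
```python
from pp import *
from meas import *
go((480,-480),250,0)
for n in("top","side"):
    im=ctrl.get_image(n); W=cloud(im); b=cv2.dilate(brass(im).astype(np.uint8),np.ones((5,5)))>0
    for lab,t,y,h in(("elbow",TWO,36,54),("spigot",TWO,-36,50),("elbow",THREE,-72,54),("tee",THREE,0,54),("coupling",THREE,72,54),("spare",(np.array([473,-83]),0),0,40)):
        p=pocket(t,y); X=W[b&(np.hypot(*(W[...,:2]-p).transpose(2,0,1))<35)&(W[...,2]>8)]
        U=X[X[:,2]>30]; r=np.radians(t[1]); d=(U[:,:2]-p)@np.array([[np.cos(r),-np.sin(r)],[np.sin(r),np.cos(r)]])
        c=(np.percentile(d,2,axis=0)+np.percentile(d,98,axis=0))/2
        print(n,lab,"offset in pocket",c.round(1),"ztop p95",np.percentile(U[:,2],95).round(1),"exp",h)
print(ctrl.get_position(),ctrl.get_time())
```

```text
top elbow offset in pocket [-0.7  7.6] ztop p95 56.2 exp 54
top spigot offset in pocket [-2.7  1.7] ztop p95 53.1 exp 50
top elbow offset in pocket [-0.6 -7.9] ztop p95 55.8 exp 54
top tee offset in pocket [0.4 0.7] ztop p95 56.5 exp 54
top coupling offset in pocket [0.8 0.4] ztop p95 57.9 exp 54
top spare offset in pocket [4.2 3.5] ztop p95 43.3 exp 40
side elbow offset in pocket [-3.8  8.5] ztop p95 53.6 exp 54
side spigot offset in pocket [-3.4 -0.2] ztop p95 50.9 exp 50Traceback (most recent call last):
  File "<stdin>", line 9, in <module>
    return _quantile_unchecked(
        a, q, axis, out, overwrite_input, method, keepdims, weights)
    return _ureduce(a,
                    func=_quantile_ureduce_func,
    ...<5 lines>...
                    overwrite_input=overwrite_input,
                    method=method)
    r = func(a, **kwargs)
    result = _quantile(arr,
                       quantiles=q,
    ...<2 lines>...
                       out=out,
                       weights=wgt)
    slices_having_nans = np.isnan(arr[-1, ...])
                                  ~~~^^^^^^^^^
IndexError: index -1 is out of bounds for axis 0 with size 0
```

The top camera confirms all positions; the elbow offset of about 8 mm in y is just the branch. The side check stopped partway because the parked arm blocks that camera, but the earlier side picture already showed that tray. Handing in.

```bash
python3 -c "
from bench import ctrl
print(ctrl.get_time(),ctrl.get_wrist_force()); ctrl.close_job()"
```

```text
42.925 [ 0.65945227 -0.04591527 -0.33349422]
the job is handed in; nothing more can be done
```

Both kits are made up and the job is handed in at about 43 s of the 115 s allowed; no verdict is reported. The two-pocket tray holds an elbow and the flanged spigot. The three-pocket tray holds the other elbow, the tee and the large coupling. Each fitting was set down about 0.5 mm above the pocket floor before release.

**Placing:** the last top-camera check put every fitting within about 4 mm of its pocket centre, allowing for the elbows' branches. The side pictures show all five upright.

**Heights:** the top camera read the tops 2–4 mm above what I expected. It read about the same amount high on the standing pieces and the spare, so I put this down to edge noise. In the final check, the side camera read the two-pocket tray within 1 mm.

**Check that failed:** the final side-camera numbers for the three-pocket tray and the spare did not come out, because the parked arm blocked that view. For that tray I relied on the earlier side picture and the top camera.

**Spare:** no move came near the small coupling. The top camera placed it 4–6 mm from my first estimate, which I put down to the different mask used, and well inside the 20 mm limit.

**Grip readings:** the gripper read about 1.5 mm narrower than the true diameters on every grasp, and nothing slipped.

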